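# Load the varnish flask into the sprung ring cradle and hold it down

### The job

Lift the turned wooden dust cover off the sprung ring cradle and stand it, same way up, on the round cork mat. Then take the round-bellied glass flask (not the conical one), set it upright in the ring, gently press it all the way down against the springs, and finish while still holding it pressed down so that I can lock the ring; leave everything else where it is.

Things in the scene. Friction and masses are not known exactly. Their poses are not given: they have to be found in the camera images.
- cradle: Fixed sprung ring cradle: a dark wooden disc base (136 mm across, 12 mm thick) with three upright steel guide posts, 55 mm from the axis, spaced 120 degrees, brass nuts on top at 86 mm. Between them a steel ring (78 mm outside, bore 56 mm, 12 mm thick) rides on three springs. Origin: on the vertical axis, at the underside of the base (bench level). z up. Only the ring moves; the base cannot shift.
- ring_seat (a point): Centre of the ring's upper face, on the cradle's axis. 75 mm above the bench when the springs are up, 53 mm with the ring fully down. It moves with the ring.
- ring (a joint): How far the ring is pressed down, in m: 0 springs up, 0.022 fully down on its stop. The springs push up with about 4.5 N at 0 and 12 N at 0.022, straight rise (350 N/m), and return the ring when let go; neither the cover nor the flask moves it by weight alone. The stop is hard: a position-driven arm sent some 5 mm beyond it pushes with over 45 N, too much for the glass.
- cover: Turned light wood dust cover, about 0.12 kg, loose on the ring: a spigot 48 mm across and 10 mm high below (sits in the ring's bore with 4 mm of play all round), a flange 72 mm across from 10 mm to about 18 mm above the origin, and a knob 22 mm across up to 50 mm. Origin: centre of the spigot's underside, z up along its axis. At the start it sits with its flange on the ring.
- mat: Round cork mat, fixed to the bench, 110 mm across, 8 mm thick. Origin: centre of its underside (bench level); its top is 8 mm above the origin.
- flask: Stoppered round amber glass flask, about 0.22 kg (0.15 to 0.3), standing on the bench. Origin: centre of its foot's underside, z up along its axis. Foot 32 mm across, spherical belly 70 mm across centred 36 mm up, straight neck 24 mm across from 70 mm to 105 mm up, cork stopper (at most 22 mm across) to 118 mm. Seated in the ring, its foot is 15 mm below the ring's upper face and touches nothing.
- conical: Bystander: conical amber glass flask, 72 mm across at the foot, narrowing to a 24 mm neck, 92 mm high. Origin: centre of its underside. It stands in one of two places, the round flask in the other.
- jar: Bystander: small capped jar, 52 mm across, 62 mm high. Origin: centre of its underside.
- brush: Bystander: varnish brush lying flat, 190 mm long. Origin under its middle.
- driver: Bystander: screwdriver lying flat, 180 mm long. Origin under its middle.
- plane: Bystander: small brass finger plane, 75 x 26 x 34 mm. Origin: centre of its underside.
- block: Bystander: cork sanding block, 90 x 45 x 30 mm. Origin: centre of its underside.
- tape: Bystander: roll of paper tape lying flat, 60 mm across, 22 mm high. Origin: centre of its underside.
Not all that is in view belongs to the job. What is shaped like the flask but yellow is not meant.

How it is judged (in metres and radians):
On the way, in this order (a step that is already met when the one before it is completed fails the run):
1. the cover stands on the cork mat, let go (horizontal distance between cover and mat below 0.032 m and z of cover in the frame of mat below 0.012 m and angle between cover's own z axis and vertical below 0.15 rad and contact force between the arm and cover below 0.1 N), for 0.2 s.
2. the round flask sits upright in the ring (horizontal distance between flask and ring_seat below 0.008 m and z of flask in the frame of ring_seat between -0.021 and -0.009 m and angle between flask's own z axis and vertical below 0.2 rad and contact force between flask and cradle above 0.5 N), for 0.1 s.
At the end, for the whole second after the job is handed in: Flask in the ring: within 8 mm of its axis, foot 9-21 mm below its face, tilt < 0.2 rad, still, held by fingers (> 4 N), > 6 N on the cradle; ring >= 17.5 mm of 22 down, arm off the cradle. Cover upright (< 0.15 rad) on the mat, within 32 mm of its centre, untouched (all of step 1 and value of joint ring above 0.0175 m and horizontal distance between flask and ring_seat below 0.008 m and z of flask in the frame of ring_seat between -0.021 and -0.009 m and angle between flask's own z axis and vertical below 0.2 rad and contact force between flask and cradle above 6 N and contact force between the fingers and flask above 4 N and contact force between the arm and cradle below 0.5 N and linear speed of flask below 0.02 m/s); the arm keeps its last pose, push and grip.
It fails at once if the flask is rammed into the cradle (over 60 N) (contact force between flask and cradle above 60 N).
It fails at once if the flask is tipped over (angle between flask's own z axis and vertical above 0.8 rad).
It fails at once if a bystander is disturbed (moved over 20 mm) (distance of any of conical, jar, brush, driver, plane, block, tape from where it was at the start of the episode above 0.02 m).
It also fails if it takes over 58 s, if anything falls off the work surface, if the arm or the gripper's body presses on something with over 40 N, if the wrist force passes 120 N, or if a joint passes its speed limit or range.

### The arm

A 7-joint arm with a two-finger parallel gripper is mounted at the origin on the work surface. World frame = base frame: x ahead of the robot, y to its left, z up, the work surface at z = 0. Lengths are in m, angles in degrees, forces in N, time in s.
With the tool pointing down it reaches from about 0.35 to 0.9 m from the base axis. Payload 8.1 kg.
Tool frame: the origin (TCP) lies at the very end of the fingers, on their centre line; the grasp point (between the pads) lies 19 mm behind it (ctrl.hold_point_z is the distance from the TCP to the grasp point, in m); z points along the fingers, y is the line along which they close (so a half turn about z gives the same grasp; the last joint's range is limited). The gripper opens to 85 mm and grips with 20 to 120 N. Pads are 22 mm wide; open, the fingers measure 114 mm over their backs; the gripper's body (76 mm by 85 mm) begins 54 mm behind the grasp point. The pads swing forward as they close: fully open they stand 13 mm farther back than shut.
Start: joints at [-77.498, 24.895, 1.432, 90.138, -0.665, 64.973, -4.303], TCP at [0.197, 0.593, 0.231] pointing down, gripper open.
Joint ranges: [-149.89, 149.89], [-25.12, 119.58], [-72.63, 75.52], [4.76, 147.25], [-75.54, 255.54], [6.69, 114.76], [-157.13, 157.13]. Speed limits (degrees/s): [127.2, 127.2, 172.46, 172.46, 180, 180, 180].

### API

Orientations are given as a 3x3 rotation matrix whose columns are the frame's x, y, z axes.
In Python, from cell import telemetry, eyes, ticket, spotter, ctrl gives the robot as it stands. The module is installed in compiled form; this text tells all that it offers.
- The arm moves only by the shell command python3 -m crank 'ROWS' [FORCE]. ROWS is a JSON object whose one key "increments" holds a list of rows, each an object with "turn": the turn, a rotation vector about the tool's x, y, z in degrees, a list of three; "dp": the shift along the tool's x, y, z in m, a list of three; "fingers": the closure, from -1 (fully open) to 1 (shut). A call has 1 to 20 rows; each row shifts and turns the commanded pose from where the row before left it, along the tool's axes as they then stand; what a row does not reach is not made up. A row lasts 1/8 s, in which the tool goes at most 62.5 mm and 10.7 degrees, less where a joint would pass 70% of its speed; a pose out of reach is approached as far as the arm can. A call with a gripper value outside its range is refused whole. The fingers move at their own pace and stop on an object; FORCE is the grip in N (left out, the last holds). Time passes only in rows, so rows that do not move let the fingers close. It gives the time, the measured TCP pose, the force, the opening and the grip force at its end, in the units of the state.
- telemetry.state(): the state, without advancing time (a new reading comes with each control period).
- eyes.snapshot(name): name is "scene" or "top"; returns (picture, depth): 400x640x3 uint8, blue, green, red; 400x640 float32, m along the optical axis (not along the pixel's ray), 0 where there is no reading.
- eyes.camera_params(name): a dict with "fx", "fy", "cx", "cy" (pixels), "k1" (the pictures are not rectified: a ray, as slopes to the right and down, at radius r is drawn at 1 + k1 r^2 times it, then the intrinsics apply), "rvec" (rotation vector, rad) and "tvec" (3), from world to camera coordinates, as OpenCV has them. Camera axes: x right, y down, z forward; pixel columns grow to the right and rows downward; lengths in m; the calibration is good to about 2 mm. A picture is of the moment at which its call begins. camera_params takes no time and is no camera call.
- ticket.hand_in(): hands the job in; it is judged then, once.
Trained networks look in the newest picture that a camera, given by its name, has taken for a name from the list of things; names that differ only in an ending like _2 or _b are one class to them, and where a whole thing is asked for, a point or a joint stands for the part that bears it (a point fixed in the world has none). Each returns a list of dicts, best first, with "score" (0 to 1); they miss things now and then, are a little off and sometimes report something else, mostly with a low value. They report only what shows in the picture. A call takes as long as a camera call. They do not tell look-alikes from the thing itself.
- spotter.trace(label, camera): "pixels" (400x640 bool, what is visible of it) and "point" ([column, row] in pixels, amid what is visible of it).
The state is a dict: "time": time; "joint_positions": joint angles; "joint_vel": joint speeds; "effort": joint torques, N m; "tcp_pos": TCP position; "orientation": TCP orientation; "force": force on the tool from outside, world axes, zero at the start; "ft_torque": the same for the moment, N m; "finger_gap": finger opening in m; "grasp_force": force on a finger pad.
Only numpy, scipy, OpenCV 4.12 (cv2) and the standard library are available. Lean on these libraries where they do the work, as an engineer would, in place of code of your own. Each camera call takes 0.05 s, during which the arm holds its last target. There are 200 camera calls.

## Working session

There is one attempt and no reset: what is moved stays moved. The work goes in short steps, Python scripts to look and compute and a shell command to move; the robot and the scene stay as the last step left them, time stands still between calls to the robot, and variables do not carry over. Pictures are saved under pics/ and viewed, at most 10 in all, crops included, and the job is handed in when it is done.

```bash
mkdir -p pics
cat > h.py <<'E'
import numpy as np, cv2
from cell import telemetry, eyes, ticket, spotter, ctrl
def cam(n):
    p=eyes.camera_params(n); R=cv2.Rodrigues(np.array(p["rvec"],float))[0]
    K=np.array([[p["fx"],0,p["cx"]],[0,p["fy"],p["cy"]],[0,0,1]]); return p,R,np.array(p["tvec"],float).ravel(),K
def world(n,depth,mask):
    p,R,t,K=cam(n); v,u=np.nonzero(mask&(depth>0)); d=depth[v,u]
    uv=np.stack([u,v],1).astype(float)[:,None]
    s=cv2.undistortPoints(uv,K,np.array([p["k1"],0,0,0.]))[:,0]
    return (np.c_[s*d[:,None],d]-t)@R
E
python3 - <<'E'
from h import *
s=telemetry.state(); print({k:np.round(s[k],3).tolist() for k in s}); print(ctrl.hold_point_z)
for n in("scene","top"):
    im,d=eyes.snapshot(n); cv2.imwrite(f"pics/{n}0.png",im); np.save(f"{n}0.npy",d)
    print(n,cam(n)[0])
    for l in("cradle","cover","mat","flask","conical","jar","tape","plane","block","brush","driver"):
        for r in spotter.trace(l,n)[:4]:
            w=world(n,d,r["pixels"])
            if len(w)==0: continue
            print(l,round(r["score"],2),np.round(r["point"]),len(w),"med",np.round(np.median(w,0),3),"lo",np.round(np.percentile(w,2,0),3),"hi",np.round(np.percentile(w,98,0),3))
E
```

```text
{'time': 0.0, 'joint_positions': [-77.499, 24.935, 1.429, 90.193, -0.664, 64.975, -4.303], 'joint_vel': [-0.061, 0.076, -0.059, -0.043, 0.005, -0.013, 0.068], 'effort': [0.0, -67.047, 1.026, -31.622, 0.016, 0.012, 0.0], 'tcp_pos': [0.197, 0.593, 0.231], 'orientation': [[-0.949, 0.315, -0.0], [0.315, 0.949, -0.002], [-0.0, -0.002, -1.0]], 'force': [-0.36, 0.371, -0.032], 'ft_torque': [-0.029, -0.035, 0.036], 'grasp_force': 0.0, 'finger_gap': 0.085}
0.0187
scene {'fx': 395.1228787363499, 'fy': 395.1228787363499, 'cx': 319.73139797216584, 'cy': 200.92629961507996, 'k1': -0.025505603234724342, 'rvec': array([ 0.90492503,  2.47914526, -1.11617374]), 'tvec': array([ 0.40767283, -0.17237662,  1.49799991])}
cradle 0.85 [329. 232.] 1079 med [0.554 0.089 0.013] lo [0.485 0.027 0.004] hi [0.598 0.135 0.084]
cover 0.82 [335. 210.] 372 med [0.54  0.077 0.084] lo [0.502 0.041 0.077] hi [0.567 0.104 0.117]
mat 0.97 [387. 250.] 935 med [0.477 0.235 0.008] lo [0.423 0.183 0.003] hi [0.526 0.283 0.012]
flask 0.89 [215. 186.] 454 med [ 0.727 -0.282  0.057] lo [ 0.691 -0.373  0.002] hi [ 0.754 -0.262  0
[... 1984 characters left out ...]
ask 0.56 [362. 182.] 421 med [ 0.566 -0.117  0.061] lo [ 0.539 -0.149  0.039] hi [ 0.599 -0.091  0.119]
jar 0.53 [301. 130.] 270 med [0.721 0.05  0.06 ] lo [0.702 0.028 0.011] hi [0.748 0.071 0.065]
tape 0.78 [187. 255.] 238 med [0.377 0.379 0.02 ] lo [0.35  0.35  0.003] hi [0.406 0.407 0.026]
plane 0.5 [238. 141.] 223 med [0.702 0.246 0.017] lo [0.668 0.232 0.005] hi [0.739 0.261 0.036]
block 0.95 [193. 154.] 535 med [0.665 0.375 0.029] lo [0.622 0.351 0.006] hi [0.707 0.405 0.034]
brush 0.65 [344. 141.] 575 med [ 0.698 -0.072  0.018] lo [ 0.633 -0.089  0.009] hi [ 0.807 -0.047  0.022]
driver 0.89 [365. 243.] 285 med [ 0.38  -0.126  0.022] lo [ 0.262 -0.144  0.011] hi [ 0.424 -0.103  0.028]
```

Run:
```python
import cv2,numpy as np
im=cv2.imread("pics/scene0.png"); cv2.imwrite("pics/crop1.png",cv2.resize(im[120:280,180:400],None,fx=3.5,fy=3.5,interpolation=cv2.INTER_CUBIC))
```

```text
(no output)
```

View pics/scene0.png

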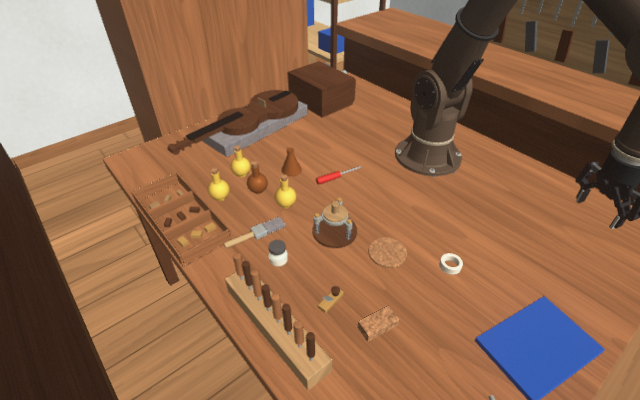

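View pics/crop1.png

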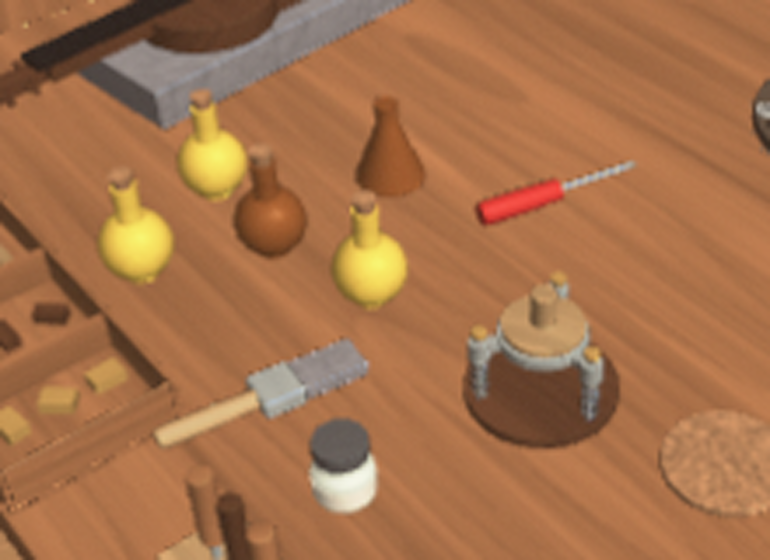

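View pics/top0.png

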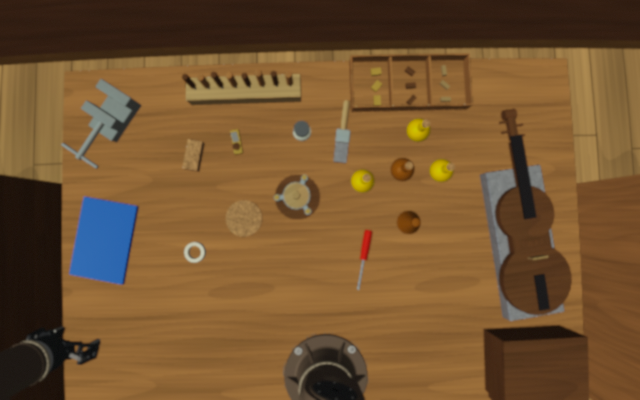

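Both cameras agree. Candidates in the scene view: yellow look-alikes at (215,186), (236,162) and (285,197), conical amber at (290,164), and round amber with a cork at (258,180). The round amber one is the flask. The cover is on the cradle at (335,210), and the mat is at (387,250).

```bash
cat > fit.py <<'E'
from h import *
from scipy.optimize import least_squares
def circ(P,r):
    f=lambda c:np.hypot(P[:,0]-c[0],P[:,1]-c[1])-r
    s=least_squares(f,np.median(P[:,:2],0),loss="soft_l1",f_scale=.002); return np.round(s.x,4),round(float(np.std(s.fun)),4),len(P)
def sph(P,r):
    f=lambda c:np.linalg.norm(P-c,axis=1)-r
    m=np.median(P,0)-[0,0,.02]
    s=least_squares(f,m,loss="soft_l1",f_scale=.002); return np.round(s.x,4),round(float(np.std(s.fun)),4),len(P)
def best(l,n,xy,d):
    c=[(np.hypot(*(np.median(world(n,d,r["pixels"]),0)[:2]-xy)),i,r) for i,r in enumerate(spotter.trace(l,n)) if (r["pixels"]&(d>0)).any()]
    return min(c)[2]["pixels"]
E
python3 - <<'E'
from fit import *
for n in("scene","top"):
    im,d=eyes.snapshot(n)
    P=world(n,d,best("flask",n,[.606,-.234],d)); P=P[np.hypot(P[:,0]-.605,P[:,1]+.235)<.05]
    N=P[(P[:,2]>.073)&(P[:,2]<.103)]; B=P[(P[:,2]>.01)&(P[:,2]<.066)]; T=P[P[:,2]>.112]
    print(n,"neck",circ(N,.012),"belly",sph(B,.035),"top",np.round(T.mean(0),4),len(T))
    P=world(n,d,best("cover",n,[.53,.073],d))
    K=P[(P[:,2]>.096)]; F=P[(P[:,2]>.078)&(P[:,2]<.09)]; T=P[P[:,2]>.113]
    print("knob",circ(K,.011),"top",np.round(T.mean(0),4),len(T),"flange mid",(F[:,:2].min(0)+F[:,:2].max(0))/2)
    m=best("cradle",n,[.53,.073],d)
    P=world(n,d,cv2.dilate(m.astype(np.uint8),np.ones((5,5)))>0)
    c0=np.array([.533,.073]); r=np.hypot(*(P[:,:2]-c0).T)
    Nn=P[(P[:,2]>.078)&(r>.042)&(r<.07)]
    a=np.degrees(np.arctan2(Nn[:,1]-c0[1],Nn[:,0]-c0[0])); print("nuts",len(Nn))
    C=[]
    for k in np.unique(np.round(a/40)):
        s=np.abs(a-k*40)<20; print("  ",np.round(np.median(Nn[s],0),3),s.sum(),round(np.median(a[s])))
    m=best("mat",n,[.475,.235],d); P=world(n,d,m)
    h=cv2.minEnclosingCircle(P[:,:2].astype(np.float32)); print("mat",np.round(P.mean(0),4),h)
    u=best("conical",n,[.45,-.25],d) if n=="scene" else None
E
```

```text
scene neck (array([ 0.6042, -0.2439]), 0.0016, 54) belly (array([ 0.6044, -0.2438,  0.0359]), 0.0019, 279) top [ 0.6059 -0.2415  0.1175] 28
knob (array([0.5329, 0.0692]), 0.0027, 70) top [0.534  0.0699 0.1153] 35 flange mid [0.53407632 0.07074413]
nuts 55
   [0.488 0.04  0.085] 15 -143
   [0.492 0.036 0.086] 5 -137
   [0.585 0.048 0.086] 18 -26
   [0.531 0.126 0.086] 16 93
   [0.52  0.121 0.082] 1 105
mat [0.4764 0.2341 0.0086] ((0.47537463903427124, 0.2297499030828476), 0.05844380334019661)
top neck (array([ 0.602 , -0.2428]), 0.0007, 26) belly (array([ 0.6021, -0.2425,  0.0348]), 0.0013, 321) top [ 0.6021 -0.2424  0.1172] 51
knob (array([0.5316, 0.0716]), 0.0026, 54) top [0.5315 0.0717 0.1152] 45 flange mid [0.5313257 0.0710384]
nuts 56
   [0.487 0.04  0.085] 19 -145
   [0.491 0.036 0.083] 2 -138
   [0.581 0.048 0.084] 20 -27
   [0.528 0.124 0.085] 12 95
   [0.523 0.126 0.085] 3 101
mat [0.4727 0.2291 0.0073] ((0.47225236892700195, 0.22960352897644043), 0.05412328243255615)
```

```bash
python3 -m crank '{"increments":[{"turn":[0,0,7.6],"dp":[0,0,0],"fingers":-1},{"turn":[0,0,0],"dp":[-0.033,-0.02,0],"fingers":-1},{"turn":[0,0,0],"dp":[-0.033,-0.02,0],"fingers":-1},{"turn":[0,0,0],"dp":[-0.033,-0.02,0],"fingers":-1},{"turn":[0,0,0],"dp":[-0.033,-0.02,0],"fingers":-1},{"turn":[0,0,0],"dp":[-0.033,-0.02,0],"fingers":-1},{"turn":[0,0,0],"dp":[-0.033,-0.02,0],"fingers":-1},{"turn":[0,0,0],"dp":[-0.033,-0.02,0],"fingers":-1},{"turn":[0,0,0],"dp":[-0.033,-0.02,0],"fingers":-1},{"turn":[0,0,0],"dp":[-0.033,-0.02,0],"fingers":-1},{"turn":[0,0,0],"dp":[-0.033,-0.02,0],"fingers":-1},{"turn":[0,0,0],"dp":[-0.033,-0.02,0],"fingers":-1},{"turn":[0,0,0],"dp":[-0.033,-0.02,0],"fingers":-1},{"turn":[0,0,0],"dp":[-0.033,-0.02,0],"fingers":-1},{"turn":[0,0,0],"dp":[-0.033,-0.02,0],"fingers":-1},{"turn":[0,0,0],"dp":[-0.033,-0.02,0],"fingers":-1},{"turn":[0,0,0],"dp":[-0.033,-0.02,0],"fingers":-1}]}' 40
cat > go.py <<'E'
import sys; from h import *
s=telemetry.state(); R=np.array(s["orientation"]); p=np.array(s["tcp_pos"]); t=np.array(eval(sys.argv[1]))
print("t",round(s["time"],2),"tcp",p.round(4),"d_tool",(R.T@(t-p)).round(4),"yaw y",round(np.degrees(np.arctan2(R[1,1],R[0,1])),1),"z",R[:,2].round(3),"F",np.round(s["force"],1),"gap",round(s["finger_gap"],4),"grip",round(s["grasp_force"],1),np.round(s["joint_positions"]))
E
python3 go.py '[.532,.0705,.09]'
```

```text
time: 3.88
tcp_pos: [0.5322, 0.0731, 0.2315]
orientation: [[-0.899, 0.438, 0.0], [0.438, 0.899, 0.0], [-0.0, 0.0, -1.0]]
force: [0.3, 1.4, -0.5]
finger_gap: 0.0854
grasp_force: 0.0
t 3.88 tcp [0.5322 0.0731 0.2315] d_tool [-0.001  -0.0025  0.1415] yaw y 64.0 z [ 0.  0. -1.] F [ 0.3  1.4 -0.5] gap 0.0854 grip 0.0 [-28.  17.  19. 104.  -6.  61.  57.]
```

```bash
python3 -m crank '{"increments":[{"turn":[0,0,0],"dp":[-0.001,-0.0015,0.035],"fingers":-1},{"turn":[0,0,0],"dp":[0,0,0.035],"fingers":-1},{"turn":[0,0,0],"dp":[0,0,0.035],"fingers":-1},{"turn":[0,0,0],"dp":[0,0,0.025],"fingers":-1},{"turn":[0,0,0],"dp":[0,0,0.012],"fingers":-1},{"turn":[0,0,0],"dp":[0,0,0],"fingers":1},{"turn":[0,0,0],"dp":[0,0,0],"fingers":1},{"turn":[0,0,0],"dp":[0,0,0],"fingers":1},{"turn":[0,0,0],"dp":[0,0,0],"fingers":1},{"turn":[0,0,0],"dp":[0,0,0],"fingers":1},{"turn":[0,0,0],"dp":[0,0,0],"fingers":1},{"turn":[0,0,0],"dp":[0,0,0],"fingers":1}]}' 30
python3 go.py '[.474,.231,.2]'
```

```text
time: 5.38
tcp_pos: [0.5322, 0.0724, 0.0895]
orientation: [[-0.899, 0.438, 0.001], [0.438, 0.899, 0.0], [-0.001, 0.001, -1.0]]
force: [1.2, 0.2, 2.9]
finger_gap: 0.0208
grasp_force: 33.0
t 5.38 tcp [0.5322 0.0724 0.0895] d_tool [ 0.1217  0.1171 -0.1105] yaw y 64.0 z [ 0.001  0.    -1.   ] F [1.2 0.2 2.9] gap 0.0208 grip 33.0 [-25.  27.  16. 113. -11.  42.  61.]
```

```bash
python3 -m crank '{"increments":[{"turn":[0,0,0],"dp":[0,0,-0.012],"fingers":1},{"turn":[0,0,0],"dp":[0,0,-0.02],"fingers":1},{"turn":[0,0,0],"dp":[0,0,-0.03],"fingers":1},{"turn":[0,0,0],"dp":[0.01,0.01,-0.008],"fingers":1},{"turn":[0,0,0],"dp":[0.02,0.02,0],"fingers":1},{"turn":[0,0,0],"dp":[0.03,0.03,0],"fingers":1},{"turn":[0,0,0],"dp":[0.03,0.03,0],"fingers":1},{"turn":[0,0,0],"dp":[0.021,0.017,0],"fingers":1},{"turn":[0,0,0],"dp":[0.01,0.01,0],"fingers":1},{"turn":[0,0,0],"dp":[0,0,0],"fingers":1},{"turn":[0,0,0],"dp":[0,0,0],"fingers":1}]}'
python3 go.py '[.474,.231,.0335]'
python3 - <<'E'
from fit import *
im,d=eyes.snapshot("scene"); P=world("scene",d,best("cover","scene",[.474,.231],d))
print(np.percentile(P,[1,50,99],axis=0).round(3)); cv2.imwrite("pics/c2.png",cv2.resize(im[150:300,280:480],None,fx=3,fy=3))
E
```

```text
time: 6.75
tcp_pos: [0.4747, 0.2292, 0.1592]
orientation: [[-0.898, 0.44, 0.0], [0.44, 0.898, -0.001], [-0.0, -0.001, -1.0]]
force: [-0.3, 0.4, -1.2]
finger_gap: 0.0211
grasp_force: 32.6
t 6.75 tcp [0.4747 0.2292 0.1592] d_tool [0.0015 0.0014 0.1257] yaw y 63.9 z [ 0.    -0.001 -1.   ] F [-0.3  0.4 -1.2] gap 0.0211 grip 32.6 [-44.  20.  16. 110.  -7.  51.  40.]
[[0.423 0.181 0.001]
 [0.478 0.235 0.009]
 [0.527 0.285 0.013]]
```

View pics/c2.png

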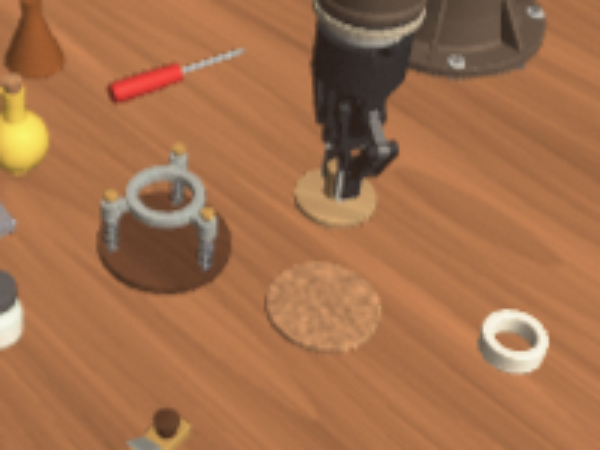

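The crop shows the cover held level at about pixel (392,215). The bare ring is at about (335,215) and the mat at (388,252). Next I lower the cover and let go.

```bash
python3 -m crank '{"increments":[{"turn":[0,0,0],"dp":[0.001,0.001,0.035],"fingers":1},{"turn":[0,0,0],"dp":[0,0,0.035],"fingers":1},{"turn":[0,0,0],"dp":[0,0,0.03],"fingers":1},{"turn":[0,0,0],"dp":[0,0,0.015],"fingers":1},{"turn":[0,0,0],"dp":[0,0,0.006],"fingers":1},{"turn":[0,0,0],"dp":[0,0,0.004],"fingers":1},{"turn":[0,0,0],"dp":[0,0,0],"fingers":1},{"turn":[0,0,0],"dp":[0,0,0],"fingers":1}]}'
python3 go.py '[.474,.231,.0325]'
```

```text
time: 7.85
tcp_pos: [0.4742, 0.2322, 0.035]
orientation: [[-0.899, 0.438, 0.001], [0.438, 0.899, 0.001], [-0.001, 0.001, -1.0]]
force: [0.1, -0.7, -1.4]
finger_gap: 0.0209
grasp_force: 32.6
t 7.85 tcp [0.4742 0.2322 0.035 ] d_tool [-0.0003 -0.0011  0.0025] yaw y 64.0 z [ 0.001  0.001 -1.   ] F [ 0.1 -0.7 -1.4] gap 0.0209 grip 32.6 [-41.  31.  12. 116. -11.  34.  43.]
```

```bash
python3 -m crank '{"increments":[{"turn":[0,0,0],"dp":[0,0,0.002],"fingers":1},{"turn":[0,0,0],"dp":[0,0,0],"fingers":1},{"turn":[0,0,0],"dp":[0,0,0],"fingers":-1},{"turn":[0,0,0],"dp":[0,0,0],"fingers":-1},{"turn":[0,0,0],"dp":[0,0,0],"fingers":-1},{"turn":[0,0,0],"dp":[0,0,0],"fingers":-1},{"turn":[0,0,0],"dp":[0,0,0],"fingers":-1},{"turn":[0,0,0],"dp":[0,0,0],"fingers":-1},{"turn":[0,0,0],"dp":[0,0,-0.02],"fingers":-1},{"turn":[0,0,0],"dp":[0,0,-0.04],"fingers":-1},{"turn":[0,0,0],"dp":[0,0,-0.05],"fingers":-1},{"turn":[0,0,0],"dp":[0,0,-0.05],"fingers":-1},{"turn":[0,0,0],"dp":[0,0,-0.03],"fingers":-1},{"turn":[0,0,0],"dp":[0,0,0],"fingers":-1}]}'
python3 go.py '[.603,-.243,.24]'
python3 - <<'E'
from fit import *
for n in("scene","top"):
    im,d=eyes.snapshot(n); cv2.imwrite(f"pics/{n}3.png",im)
    P=world(n,d,best("cover",n,[.474,.231],d)); P=P[P[:,2]>.012]; print(n,"cover",np.percentile(P,[2,50,98],axis=0).round(3))
    P=world(n,d,d>0); c=np.array([.5333,.071])
    for _ in range(5):
        r=np.hypot(*(P[:,:2]-c).T); Q=P[(r<.042)&(P[:,2]>.068)&(P[:,2]<.08)]
        c=least_squares(lambda c:np.clip(np.abs(np.hypot(*(Q[:,:2]-c).T)-.0335)-.0055,0,None),c).x
    print("ring",c.round(4),len(Q),Q[:,2].mean().round(4))
E
```

```text
time: 9.6
tcp_pos: [0.475, 0.2325, 0.2247]
orientation: [[-0.899, 0.438, 0.004], [0.438, 0.899, 0.003], [-0.002, 0.004, -1.0]]
force: [1.2, 0.6, -0.2]
finger_gap: 0.0856
grasp_force: 0.0
t 9.6 tcp [0.475  0.2325 0.2247] d_tool [-0.3234 -0.3713 -0.0161] yaw y 64.0 z [ 0.004  0.003 -1.   ] F [ 1.2  0.6 -0.2] gap 0.0856 grip 0.0 [-45.  16.  17. 105.  -6.  59.  38.]
scene cover [[0.447 0.2   0.022]
 [0.484 0.237 0.027]
 [0.51  0.263 0.06 ]]
ring [0.5348 0.0701] 261 0.0742
top cover [[0.455 0.195 0.02 ]
 [0.484 0.221 0.026]
 [0.506 0.259 0.06 ]]
ring [0.5318 0.0709] 301 0.0739
```

```bash
python3 -m crank '{"increments":[{"turn":[0,0,0],"dp":[-0.027,-0.031,-0.001],"fingers":-1},{"turn":[0,0,0],"dp":[-0.027,-0.031,-0.001],"fingers":-1},{"turn":[0,0,0],"dp":[-0.027,-0.031,-0.001],"fingers":-1},{"turn":[0,0,0],"dp":[-0.027,-0.031,-0.001],"fingers":-1},{"turn":[0,0,0],"dp":[-0.027,-0.031,-0.001],"fingers":-1},{"turn":[0,0,0],"dp":[-0.027,-0.031,-0.001],"fingers":-1},{"turn":[0,0,0],"dp":[-0.027,-0.031,-0.001],"fingers":-1},{"turn":[0,0,0],"dp":[-0.027,-0.031,-0.001],"fingers":-1},{"turn":[0,0,0],"dp":[-0.027,-0.031,-0.001],"fingers":-1},{"turn":[0,0,0],"dp":[-0.027,-0.031,-0.001],"fingers":-1},{"turn":[0,0,0],"dp":[-0.027,-0.031,-0.001],"fingers":-1},{"turn":[0,0,0],"dp":[-0.026,-0.03,-0.001],"fingers":-1},{"turn":[0,0,0],"dp":[0,0,0],"fingers":-1},{"turn":[0,0,0],"dp":[0,0,0],"fingers":-1}]}'
python3 go.py '[.603,-.243,.07]'
```

```text
time: 11.55
tcp_pos: [0.6011, -0.2423, 0.2329]
orientation: [[-0.899, 0.438, -0.002], [0.438, 0.899, 0.001], [0.002, 0.0, -1.0]]
force: [-0.3, 0.2, -0.4]
finger_gap: 0.0852
grasp_force: 0.0
t 11.55 tcp [ 0.6011 -0.2423  0.2329] d_tool [-0.0024  0.0002  0.1629] yaw y 64.0 z [-0.002  0.001 -1.   ] F [-0.3  0.2 -0.4] gap 0.0852 grip 0.0 [  0.  28.  26.  88. -13.  67.  93.]
```

View pics/scene3.png

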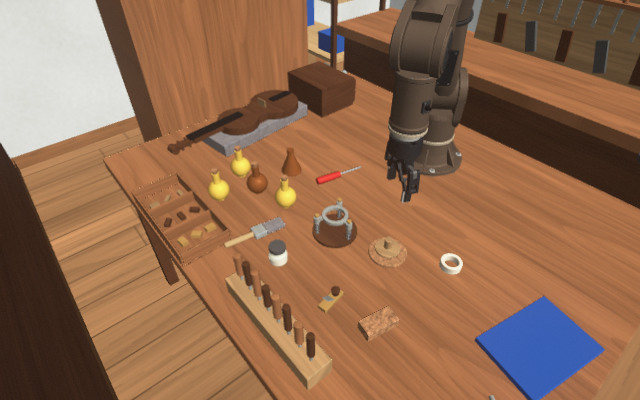

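The cover stands upright on the mat at (388,248), and the ring is free at (335,215). Next I descend on the flask neck.

```bash
python3 -m crank '{"increments":[{"turn":[0,0,0],"dp":[-0.002,0,0.03],"fingers":-1},{"turn":[0,0,0],"dp":[0,0,0.035],"fingers":-1},{"turn":[0,0,0],"dp":[0,0,0.035],"fingers":-1},{"turn":[0,0,0],"dp":[0,0,0.03],"fingers":-1},{"turn":[0,0,0],"dp":[0,0,0.02],"fingers":-1},{"turn":[0,0,0],"dp":[0,0,0.011],"fingers":-1},{"turn":[0,0,0],"dp":[0,0,0],"fingers":-1},{"turn":[0,0,0],"dp":[0,0,0],"fingers":1},{"turn":[0,0,0],"dp":[0,0,0],"fingers":1},{"turn":[0,0,0],"dp":[0,0,0],"fingers":1},{"turn":[0,0,0],"dp":[0,0,0],"fingers":1},{"turn":[0,0,0],"dp":[0,0,0],"fingers":1},{"turn":[0,0,0],"dp":[0,0,0],"fingers":1},{"turn":[0,0,0],"dp":[0,0,0],"fingers":1}]}' 40
python3 go.py '[.5333,.0705,.2]'
```

```text
time: 13.3
tcp_pos: [0.6039, -0.2438, 0.0738]
orientation: [[-0.899, 0.438, 0.001], [0.438, 0.899, 0.0], [-0.001, 0.001, -1.0]]
force: [-0.6, 1.0, 4.9]
finger_gap: 0.0228
grasp_force: 39.3
t 13.3 tcp [ 0.6039 -0.2438  0.0738] d_tool [ 0.201   0.2517 -0.1262] yaw y 64.0 z [ 0.001  0.    -1.   ] F [-0.6  1.   4.9] gap 0.0228 grip 39.3 [  3.  37.  23.  97. -18.  49.  97.]
```

```bash
python3 -m crank '{"increments":[{"turn":[0,0,0],"dp":[0,0,-0.01],"fingers":1},{"turn":[0,0,0],"dp":[0,0,-0.025],"fingers":1},{"turn":[0,0,0],"dp":[0,0,-0.035],"fingers":1},{"turn":[0,0,0],"dp":[0,0,-0.04],"fingers":1},{"turn":[0,0,0],"dp":[0,0,-0.04],"fingers":1},{"turn":[0,0,0],"dp":[0,0,-0.015],"fingers":1},{"turn":[0,0,0],"dp":[0,0,0],"fingers":1},{"turn":[0,0,0],"dp":[0,0,0],"fingers":1}]}'
python3 go.py '[.5333,.0705,.234]'
python3 - <<'E'
from fit import *
for n in("scene","top"):
    im,d=eyes.snapshot(n)
    P=world(n,d,d>0); P=P[(np.hypot(P[:,0]-.604,P[:,1]+.244)<.05)&(P[:,2]>.14)&(P[:,2]<.225)]
    print(n,sph(P,.035))
E
```

```text
time: 14.3
tcp_pos: [0.6025, -0.2435, 0.2363]
orientation: [[-0.899, 0.438, -0.003], [0.438, 0.899, 0.001], [0.003, -0.0, -1.0]]
force: [0.2, -0.8, -2.4]
finger_gap: 0.0227
grasp_force: 39.5
t 14.3 tcp [ 0.6025 -0.2435  0.2363] d_tool [0.1998 0.252  0.0028] yaw y 64.0 z [-0.003  0.001 -1.   ] F [ 0.2 -0.8 -2.4] gap 0.0227 grip 39.5 [  0.  28.  27.  87. -13.  68.  93.]
scene (array([ 0.6034, -0.2444,  0.1977]), 0.0018, 329)
top (array([ 0.6005, -0.2431,  0.1974]), 0.0011, 259)
```

```bash
python3 -m crank '{"increments":[{"turn":[0,0,0],"dp":[0.01,0.012,0],"fingers":1},{"turn":[0,0,0],"dp":[0.02,0.026,0],"fingers":1},{"turn":[0,0,0],"dp":[0.025,0.031,0],"fingers":1},{"turn":[0,0,0],"dp":[0.025,0.031,0],"fingers":1},{"turn":[0,0,0],"dp":[0.025,0.031,0],"fingers":1},{"turn":[0,0,0],"dp":[0.025,0.031,0],"fingers":1},{"turn":[0,0,0],"dp":[0.025,0.031,0],"fingers":1},{"turn":[0,0,0],"dp":[0.02,0.026,0],"fingers":1},{"turn":[0,0,0],"dp":[0.015,0.02,0],"fingers":1},{"turn":[0,0,0],"dp":[0.01,0.013,0],"fingers":1},{"turn":[0,0,0],"dp":[0,0,0],"fingers":1},{"turn":[0,0,0],"dp":[0,0,0],"fingers":1}]}'
python3 go.py '[.5333,.0705,.1408]'
python3 - <<'E'
from fit import *
for n in("scene","top"):
    im,d=eyes.snapshot(n)
    P=world(n,d,d>0); Q=P[(np.hypot(P[:,0]-.533,P[:,1]-.07)<.05)&(P[:,2]>.14)&(P[:,2]<.225)]
    print(n,sph(Q,.035))
    c=np.array([.5333,.071])
    for _ in range(5):
        r=np.hypot(*(P[:,:2]-c).T); Q=P[(r<.042)&(P[:,2]>.068)&(P[:,2]<.08)]
        c=least_squares(lambda c:np.clip(np.abs(np.hypot(*(Q[:,:2]-c).T)-.0335)-.0055,0,None),c).x
    print("ring",c.round(4),len(Q))
E
```

```text
time: 15.9
tcp_pos: [0.5341, 0.069, 0.2383]
orientation: [[-0.898, 0.439, 0.0], [0.439, 0.898, -0.001], [-0.0, -0.0, -1.0]]
force: [0.7, -0.1, -2.4]
finger_gap: 0.0229
grasp_force: 39.5
t 15.9 tcp [0.5341 0.069  0.2383] d_tool [0.0014 0.0011 0.0975] yaw y 63.9 z [ 0.    -0.001 -1.   ] F [ 0.7 -0.1 -2.4] gap 0.0229 grip 39.5 [-31.  17.  23. 103.  -7.  62.  59.]
scene (array([0.5338, 0.0683, 0.2007]), 0.0013, 346)
ring [0.5348 0.0705] 263
  return _methods._mean(a, axis=axis, dtype=dtype,
  ret = um.true_divide(
Traceback (most recent call last):
  File "fit.py", line 9, in sph
    s=least_squares(f,m,loss="soft_l1",f_scale=.002); return np.round(s.x,4),round(float(np.std(s.fun)),4),len(P)
ValueError: Initial guess is outside of provided bounds
```

```bash
python3 -m crank '{"increments":[{"turn":[0,0,0],"dp":[0.001,0.002,0.02],"fingers":1},{"turn":[0,0,0],"dp":[0,0,0.03],"fingers":1},{"turn":[0,0,0],"dp":[0,0,0.025],"fingers":1},{"turn":[0,0,0],"dp":[0,0,0.012],"fingers":1},{"turn":[0,0,0],"dp":[0,0,0.006],"fingers":1},{"turn":[0,0,0],"dp":[0,0,0.003],"fingers":1},{"turn":[0,0,0],"dp":[0,0,0],"fingers":1},{"turn":[0,0,0],"dp":[0,0,0],"fingers":1}]}'
python3 go.py '[.5333,.0705,.1348]'
```

```text
time: 17.0
tcp_pos: [0.5344, 0.0725, 0.1429]
orientation: [[-0.899, 0.438, 0.001], [0.438, 0.899, 0.0], [-0.001, 0.001, -1.0]]
force: [0.4, -0.0, -2.4]
finger_gap: 0.0232
grasp_force: 39.5
t 17.0 tcp [0.5344 0.0725 0.1429] d_tool [ 0.0001 -0.0022  0.0081] yaw y 64.0 z [ 0.001  0.    -1.   ] F [ 0.4 -0.  -2.4] gap 0.0232 grip 39.5 [-29.  23.  21. 110. -11.  49.  61.]
```

```bash
python3 -m crank '{"increments":[{"turn":[0,0,0],"dp":[0,-0.001,0.003],"fingers":1},{"turn":[0,0,0],"dp":[0,0,0.002],"fingers":1},{"turn":[0,0,0],"dp":[0,0,0.002],"fingers":1},{"turn":[0,0,0],"dp":[0,0,0.001],"fingers":1},{"turn":[0,0,0],"dp":[0,0,0.001],"fingers":1},{"turn":[0,0,0],"dp":[0,0,0],"fingers":1},{"turn":[0,0,0],"dp":[0,0,0],"fingers":1}]}'
python3 go.py '[.5333,.0705,.1348]'
```

```text
time: 17.88
tcp_pos: [0.5336, 0.0714, 0.1334]
orientation: [[-0.899, 0.438, 0.0], [0.438, 0.899, -0.0], [-0.0, 0.0, -1.0]]
force: [-1.1, -1.5, 1.3]
finger_gap: 0.0226
grasp_force: 39.7
t 17.88 tcp [0.5336 0.0714 0.1334] d_tool [-0.0001 -0.0009 -0.0014] yaw y 64.0 z [ 0. -0. -1.] F [-1.1 -1.5  1.3] gap 0.0226 grip 39.7 [-29.  24.  21. 110. -11.  48.  62.]
```

Contact made: the force rose 3.7 N at the expected height. Now I press in small steps.

```bash
python3 -m crank '{"increments":[{"turn":[0,0,0],"dp":[0,-0.001,0],"fingers":1},{"turn":[0,0,0],"dp":[0,0,0.002],"fingers":1},{"turn":[0,0,0],"dp":[0,0,0.002],"fingers":1},{"turn":[0,0,0],"dp":[0,0,0.002],"fingers":1},{"turn":[0,0,0],"dp":[0,0,0.002],"fingers":1},{"turn":[0,0,0],"dp":[0,0,0.002],"fingers":1},{"turn":[0,0,0],"dp":[0,0,0.002],"fingers":1},{"turn":[0,0,0],"dp":[0,0,0],"fingers":1},{"turn":[0,0,0],"dp":[0,0,0],"fingers":1}]}' 50
python3 go.py '[.5333,.0705,.1138]'
```

```text
time: 19.0
tcp_pos: [0.5333, 0.0705, 0.1214]
orientation: [[-0.899, 0.438, 0.0], [0.438, 0.899, 0.0], [-0.0, 0.0, -1.0]]
force: [-0.3, -2.4, 4.0]
finger_gap: 0.0226
grasp_force: 49.4
t 19.0 tcp [0.5333 0.0705 0.1214] d_tool [-0.      0.      0.0076] yaw y 64.0 z [ 0.  0. -1.] F [-0.3 -2.4  4. ] gap 0.0226 grip 49.4 [-28.  24.  20. 111. -11.  46.  62.]
```

```bash
python3 -m crank '{"increments":[{"turn":[0,0,0],"dp":[0,0,0.002],"fingers":1},{"turn":[0,0,0],"dp":[0,0,0.002],"fingers":1},{"turn":[0,0,0],"dp":[0,0,0.001],"fingers":1},{"turn":[0,0,0],"dp":[0,0,0.001],"fingers":1},{"turn":[0,0,0],"dp":[0,0,0],"fingers":1},{"turn":[0,0,0],"dp":[0,0,0],"fingers":1}]}'
python3 go.py '[.5333,.0705,.1138]'
cat > chk.py <<'E'
from fit import *
import sys
n="scene"; im,d=eyes.snapshot(n); cv2.imwrite(f"pics/{sys.argv[1]}.png",cv2.resize(im[150:260,270:430],None,fx=4.5,fy=4.5,interpolation=cv2.INTER_CUBIC))
P=world(n,d,d>0); c=np.array([.5348,.0705]); r=np.hypot(*(P[:,:2]-c).T)
z0=float(sys.argv[2])
B=P[(r<.037)&(P[:,2]>z0+.017)&(P[:,2]<z0+.068)&(r>.0)]; print("belly",sph(B,.035))
a=np.degrees(np.arctan2(*(P[:,:2]-c).T[::-1]))
Q=P[(r>.033)&(r<.0385)&(P[:,2]>.035)&(P[:,2]<.085)]; print("ring z pct",np.percentile(Q[:,2],[10,25,50,75,90]).round(4),len(Q))
m=[x for x in spotter.trace("cradle",n)][:1]
E
python3 chk.py p1 .042
```

```text
time: 19.75
tcp_pos: [0.5334, 0.0705, 0.1156]
orientation: [[-0.899, 0.438, 0.001], [0.438, 0.899, 0.0], [-0.0, 0.0, -1.0]]
force: [-0.5, -3.0, 6.7]
finger_gap: 0.0228
grasp_force: 49.6
t 19.75 tcp [0.5334 0.0705 0.1156] d_tool [ 0.0001 -0.      0.0018] yaw y 64.0 z [ 0.001  0.    -1.   ] F [-0.5 -3.   6.7] gap 0.0228 grip 49.6 [-28.  25.  20. 111. -12.  46.  62.]
belly (array([0.533, 0.07 , 0.078]), 0.0017, 386)
ring z pct [0.0493 0.0544 0.0578 0.0752 0.0818] 146
```

View pics/p1.png

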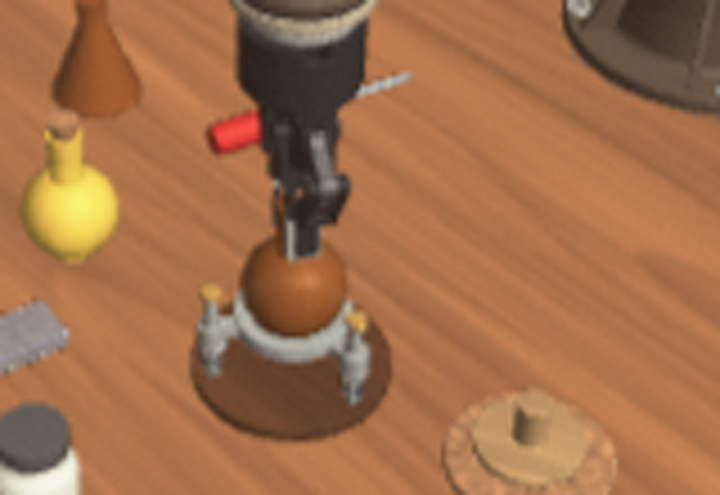

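The flask sits upright in the ring (crop (295,290), pixel about (335,215)) with the ring about 18 mm down. The cover is untouched on the mat. I'll press the last few millimetres gently.

```bash
python3 -m crank '{"increments":[{"turn":[0,0,0],"dp":[0,-0.001,0.001],"fingers":1},{"turn":[0,0,0],"dp":[0,0,0.001],"fingers":1},{"turn":[0,0,0],"dp":[0,0,0.001],"fingers":1},{"turn":[0,0,0],"dp":[0,0,0],"fingers":1},{"turn":[0,0,0],"dp":[0,0,0],"fingers":1}]}'
python3 go.py '[.5333,.0705,.1138]'; python3 chk.py p2 .039
```

```text
time: 20.48
tcp_pos: [0.5333, 0.0698, 0.1128]
orientation: [[-0.899, 0.438, 0.001], [0.438, 0.899, 0.0], [-0.001, 0.001, -1.0]]
force: [0.3, -1.5, 8.0]
finger_gap: 0.0227
grasp_force: 49.8
t 20.48 tcp [0.5333 0.0698 0.1128] d_tool [ 0.0003  0.0006 -0.001 ] yaw y 64.0 z [ 0.001  0.    -1.   ] F [ 0.3 -1.5  8. ] gap 0.0227 grip 49.8 [-28.  25.  20. 112. -12.  45.  63.]
belly (array([0.5334, 0.0696, 0.0747]), 0.0019, 403)
ring z pct [0.048  0.0533 0.0565 0.0769 0.0818] 155
```

```bash
python3 -m crank '{"increments":[{"turn":[0,0,0],"dp":[0,0,0.001],"fingers":1},{"turn":[0,0,0],"dp":[0,0,0],"fingers":1},{"turn":[0,0,0],"dp":[0,0,0],"fingers":1},{"turn":[0,0,0],"dp":[0,0,0],"fingers":1}]}'
python3 go.py '[.5333,.0705,.1138]'; python3 chk.py p3 .038
```

```text
time: 21.08
tcp_pos: [0.5333, 0.0699, 0.1118]
orientation: [[-0.899, 0.438, 0.001], [0.438, 0.899, 0.0], [-0.001, 0.001, -1.0]]
force: [-0.2, -1.1, 7.6]
finger_gap: 0.0228
grasp_force: 49.8
t 21.07 tcp [0.5333 0.0699 0.1118] d_tool [ 0.0003  0.0006 -0.002 ] yaw y 64.0 z [ 0.001  0.    -1.   ] F [-0.2 -1.1  7.6] gap 0.0228 grip 49.8 [-28.  25.  20. 112. -12.  45.  63.]
belly (array([0.5331, 0.0694, 0.0743]), 0.0018, 392)
ring z pct [0.0464 0.0498 0.0539 0.0705 0.0801] 147
```

```bash
python3 -m crank '{"increments":[{"turn":[0,0,0],"dp":[0,0,0.001],"fingers":1},{"turn":[0,0,0],"dp":[0,0,0],"fingers":1},{"turn":[0,0,0],"dp":[0,0,0],"fingers":1},{"turn":[0,0,0],"dp":[0,0,0],"fingers":1}]}'
python3 go.py '[.5333,.0705,.1138]'; python3 chk.py p4 .037; sleep 0; python3 go.py '[.5333,.0705,.1138]'
```

```text
time: 21.68
tcp_pos: [0.5334, 0.0698, 0.111]
orientation: [[-0.899, 0.438, 0.002], [0.438, 0.899, 0.001], [-0.001, 0.001, -1.0]]
force: [0.0, -2.0, 11.2]
finger_gap: 0.0225
grasp_force: 50.3
t 21.68 tcp [0.5334 0.0698 0.111 ] d_tool [ 0.0004  0.0006 -0.0028] yaw y 64.0 z [ 0.002  0.001 -1.   ] F [ 0.  -2.  11.2] gap 0.0225 grip 50.3 [-28.  25.  20. 112. -12.  45.  63.]
belly (array([0.5332, 0.0696, 0.0731]), 0.002, 398)
ring z pct [0.0462 0.0507 0.0542 0.0734 0.0792] 155
t 21.77 tcp [0.5334 0.0698 0.1111] d_tool [ 0.0004  0.0006 -0.0027] yaw y 64.0 z [ 0.002  0.001 -1.   ] F [-0.6 -1.6 10.5] gap 0.0223 grip 50.3 [-28.  25.  20. 112. -12.  45.  63.]
```

The force jumped 3 N over the last millimetre and the belly height is about 73–74 mm. The ring is on its stop with light pressure, so I'm handing in.

```bash
python3 -c "
from cell import ticket; print(ticket.hand_in())"
```

```text
the job is handed in; nothing more can be done
None
```

The cover stands upright on the cork mat, and the round amber flask is seated in the ring, held pressed gently onto the stop; the job is handed in, with no verdict returned.

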